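Set the measuring camera at its stop, lock it and shut the sample cell

TASK

Get the drop-shape instrument ready to measure: slide the camera carrier along its rail until it rests against the steel stop block, and turn the carrier's black clamp knob clockwise until it is fully tight, so that the carrier is locked right there at the stop. Press the sample cell's hinged cover down until its spring catch snaps in and holds it fully shut. Push gently enough that the stop block stays where it is set, and leave the beaker, the dish and the screwdriver where they are.

Things in the scene. Friction and masses are not known exactly. Their poses are not given: they have to be found in the camera images.
- bench: The fixed instrument: low black base with steel top plate, 190 mm deep (x), 580 mm long (y), top 60 mm above the table. Origin: centre of its footprint on the table. y runs along the aluminium rail on top, from camera to sample cell; -x is its front, towards the robot. The rail spans y -285 to 75 mm, top at 85 mm. Beyond the cell, at y 219 to 275, stands a black backlight, top at 211 mm.
- cell_rim (a point): Centre of the open mouth of the sample cell, an aluminium box 120 mm (x) by 110 mm (y) on a pedestal at the +y end of the rail; 205 mm above the table. Fixed, axes as the instrument's. A steel dish and a white plug stand inside. The hinged cover closes it.
- carrier_front (a point): Middle of the camera carrier's end face that meets the stop, 98 mm above the table; axes as the instrument's. The carrier is a grey saddle on the rail, 116 mm (x) by 110 mm (y), 86 to 112 mm above the table, centred 55 mm to -y of this point. Its black camera and 58 mm thick lens lie along y, centred 15 mm to +x, top at 197 mm, lens end 30 mm beyond this point.
- carrier (a joint): Place of the carrier along the rail in m, growing towards the sample cell (instrument +y). It slides with about 2.5 N while the knob is loose and may be pushed or pulled by saddle, camera or knob. Once the knob is tight it does not move.
- stop_face (a point): Middle of the face of the stop block that the carrier meets, 98 mm above the table; axes as the instrument's. The stop is a plain steel block across the rail, 102 mm (x) by 30 mm (y), top 110 mm above the table, set somewhere between carrier and cell; it shifts only above about 45 N. The carrier is home when carrier_front has the same instrument y as this point.
- knob_grip (a point): Grip point on the axis of the black clamp knob on the carrier's front, 55 mm to -y of carrier_front, 162 mm above the table. z is the knob's axis, outwards, leaning 35 degrees from vertical to the instrument's front (-x). x is along the wing bar; fingers close along y. Bar 70 mm long (x), 14 thick (y), 14 mm above to 20 below the point (z); 22 mm hub below it, 25 to 34 mm housing 41 mm below.
- knob (a joint): Clamp knob angle in rad about knob_grip's z: 0 fully tight (end of travel), growing as it loosens (anticlockwise seen from outside) to 1.5. Starts loose, 1.0 to 1.35. The screw bites from 0.45 down, torque rising to 0.15 N m at 0; the knob stays where it is left. At 0.7 the bar lies straight across the rail. knob_grip's axes turn with it.
- cover_press (a point): Place to press on the cover's outer face, mid-width, 26 mm from its free front edge; 217 mm above the table when shut. The cover is a grey plate 126 mm from hinge to edge, 114 mm wide, 10 mm thick, with a lip 6 mm high, 8 mm wide along the free edge and a dark latch tongue under it. Axes turn with it: z out of the outer face, -x from hinge to free edge.
- cover_hinge (a point): Middle of the cover's hinge line on the far (+x) rim of the cell, 207 mm above the table; the line runs along the instrument's y. Stays in place, axes turn with the cover. With the cover shut, cover_press is 100 mm to the instrument's -x and 10 mm up from here.
- cover (a joint): Opening angle of the cover in rad: 0 shut. It starts half open at 0.65 to 1.0, free edge raised; its stiff hinge (0.13 N m) leaves it where it is put. At about 0.08 it meets the spring catch; some 8 N at cover_press snaps it through to 0, where the catch holds it.
- beaker: Bystander: glass beaker 72 mm across, 90 mm tall, on the table in front of the sample cell. Origin: centre of its base.
- driver: Bystander: screwdriver 190 mm long, 26 mm thick, lying on the table behind the instrument, along its own x. Origin: its middle, on the table.
- dish: Bystander: lidded round steel sample dish 92 mm across, 22 mm tall, on the table in front of the rail. Origin: centre of its base.

How it is judged:
By the outcome, as a careful person would: the job done as asked, in the order asked, and still so for the second after the job is handed in, with the robot touching nothing.
It also fails if it takes over 64 s, if anything falls off the work surface, if the arm or the gripper's body presses on something with over 40 N, if the wrist force passes 120 N, or if a joint passes its speed limit or range.

ROBOT

A 6-joint arm with a two-finger parallel gripper is mounted at the origin on the work surface. World frame = base frame: x ahead of the robot, y to its left, z up, the work surface at z = 0. Lengths are in m, angles in rad, forces in N, time in s.
With the tool pointing down it reaches from about 0.25 to 0.725 m from the base axis. Payload 4 kg.
Tool frame: the origin (TCP) lies midway between the tips of the shut fingers; the grasp point (between the pads) lies 19 mm behind it; z points along the fingers, y is the direction in which the jaws open and shut (so a half turn about z gives the same grasp; the last joint's range is limited). The gripper opens to 85 mm and grips with 20 to 120 N. Pads are 22 mm wide; open, the fingers measure 114 mm over their backs; the gripper's body (76 mm by 85 mm) begins 54 mm behind the grasp point. The pads swing forward as they close: fully open they stand 13 mm farther back than shut.
Start: joints at [0, 0.241, 0.005, 1.335, 0, 1.571], TCP at [0.5, -0, 0.231] pointing down, gripper open.
Joint ranges: [-2.72, 2.72], [-1.05, 1.87], [-1.09, 1.28], [-1.99, 2.15], [-1.42, 1.44], [-3.14, 3.14]. Speed limits (rad/s): [2.79, 2.79, 3.14, 3.14, 3.14, 3.14].

INTERFACE

Orientations are given as a unit quaternion [x, y, z, w].
In Python, from workcell import get_obs, camera, camera_model, job_done, masks_of gives the robot as it stands.
- The arm moves only by the tool jog_arm, never from a script. Its argument "deltas" is a list that holds one entry, the list of rows, each a list of 7 numbers: the shift along the tool's x, y, z in mm, then the turn, a rotation vector about the tool's x, y, z in degrees, then the finger opening in mm, from 0 to 85.4. A call has 1 to 5 rows; each row shifts and turns the pose as measured when the row begins, along the tool's axes as they then stand; what a row does not reach is not made up. A row lasts 1/10 s, in which the tool goes at most 50 mm and 8.59 degrees, less where a joint would pass 70% of its speed; a pose out of reach is approached as far as the arm can. A call with a gripper value outside its range is refused whole. The fingers move at their own pace and stop on an object; the grip force is fixed at half the most. Time passes only in rows, so rows that do not move let the fingers close. It gives the time, the measured TCP pose, the force and the opening at its end, in the units of the state.
- get_obs(): the state, without advancing time (a new reading comes with each control period).
- camera(name): name is "scene" or "side" or "wrist"; returns the picture (400x640x3 uint8, red, green, blue); there is no depth.
- camera_model(name): a dict with "fovy" (degrees; the focal length in pixels is half the picture's height over the tangent of half this angle, whatever the lens; pixels are square), "cx", "cy" (the principal point, pixels), "pose" (4x4, takes a point from camera to world coordinates); the wrist camera has in their place "T_tool_cam" (4x4, takes a point from camera to tool coordinates, whose origin is the TCP and whose axes are the flange's). Camera axes: x right, y down, z forward; pixel columns grow to the right and rows downward; lengths in m; the calibration is good to about 2 mm. A picture is of the moment at which its call begins: read the wrist's pose just before it. camera_model takes no time and is no camera call.
- job_done(): hands the job in, once; it reports no verdict.
Trained networks look in the newest picture that a camera, given by its name, has taken for a name from the list of things; names that differ only in an ending like _2 or _b are one class to them, and where a whole thing is asked for, a point or a joint stands for the part that bears it (a point fixed in the world has none). Each returns a list of dicts, best first, with "conf" (0 to 1); they miss things now and then, are a little off and sometimes report something else, mostly with a low value. They report only what shows in the picture. A call takes as long as a camera call.
- masks_of(target, camera): "pixels" (400x640 bool, what is visible of it) and "at" ([column, row] in pixels, amid what is visible of it).
The state is a dict: "clock": time; "joint_pos": joint angles; "joint_vel": joint speeds; "tau": joint torques, N m; "eef_pos": TCP position; "tool_rot": TCP orientation; "ft_force": force on the tool from outside, world axes, zero at the start; "ft_torque": the same for the moment, N m; "grip_width": finger opening in m.
Only numpy, scipy, OpenCV 4.12 (cv2) and the standard library are available. Lean on these libraries where they do the work, as an engineer would, in place of code of your own. Each camera call takes 0.05 s, during which the arm holds its last target. There are 200 camera calls.

## Working session

There is one attempt and no reset: what is moved stays moved. The work goes in short steps, Python scripts to look and compute and a tool call to move; the robot and the scene stay as the last step left them, time stands still between calls to the robot, and variables do not carry over. Pictures are saved under pics/ and viewed, about 8 in all and at most 12, crops included, and the job is handed in when it is done.

Besides the shell and the picture viewer there is one more tool, called after "Call:" in YAML: its name, and indented under it one key for each argument. jog_arm: Moves the arm, as the interface text tells. Its arguments: {"type":"object","properties":{"deltas":{"type":"array"}},"required":["deltas"]}

```bash
ls; mkdir -p pics; cat > h.py <<'E'
import numpy as np, cv2
from workcell import *
from scipy.spatial.transform import Rotation as R
def K(m):
    f=200/np.tan(np.radians(m["fovy"])/2); return f,m["cx"],m["cy"]
def pose(name):
    m=camera_model(name)
    if "pose" in m: return m,np.array(m["pose"])
    o=get_obs(); T=np.eye(4); T[:3,:3]=R.from_quat(o["tool_rot"]).as_matrix(); T[:3,3]=o["eef_pos"]
    return m,T@np.array(m["T_tool_cam"])
def ray(name,px):
    m,T=pose(name); f,cx,cy=K(m)
    d=T[:3,:3]@np.array([(px[0]-cx)/f,(px[1]-cy)/f,1]); return T[:3,3],d
def onz(name,px,z):
    o,d=ray(name,px); return o+d*(z-o[2])/d[2]
def proj(name,P):
    m,T=pose(name); f,cx,cy=K(m); P=np.atleast_2d(P)
    c=(P-T[:3,3])@T[:3,:3]; return np.c_[f*c[:,0]/c[:,2]+cx,f*c[:,1]/c[:,2]+cy]
def save(im,n): cv2.imwrite("pics/"+n,cv2.cvtColor(im,cv2.COLOR_RGB2BGR))
E
python3 - <<'E'
from h import *
a=camera("scene");b=camera("side")
save(a,"scene.png");save(b,"side.png")
for c in("scene","side"):
    m=camera_model(c);print(c,m["fovy"],m["cx"],m["cy"],np.round(m["pose"],3).tolist())
    for t in["bench","carrier","knob","cover","stop_face","cell_rim","beaker","dish","driver"]:
        for r in masks_of(t,c)[:1]:
            p=r["pixels"];ys,xs=np.where(p)
            print(t,round(r["conf"],2),np.round(r["at"]),xs.min(),xs.max(),ys.min(),ys.max(),p.sum())
E
```

```text
pics
scene 46.118435993570706 320.9832808728692 202.8714870313581 [[0.735, 0.483, -0.475, 1.059], [0.678, -0.543, 0.495, -0.435], [-0.019, -0.686, -0.727, 0.824], [0.0, 0.0, 0.0, 1.0]]
bench 0.87 [282. 249.] 143 405 95 373 28654
carrier 0.56 [201. 280.] 146 245 231 336 6529
knob 0.67 [279. 231.] 257 300 214 251 782
cover 0.69 [351. 137.] 315 383 94 179 3479
stop_face 0.96 [278. 230.] 256 300 214 251 874
cell_rim 0.72 [282. 249.] 141 405 95 373 28914
beaker 0.88 [299. 142.] 293 318 134 173 379
dish 0.83 [144. 265.] 127 169 255 292 946
driver 0.91 [324. 298.] 303 367 256 315 671
side 43.67938288870188 319.7963133878217 196.09151199197407 [[0.988, -0.093, 0.124, 0.473], [-0.154, -0.557, 0.816, -0.819], [-0.007, -0.825, -0.565, 0.724], [0.0, 0.0, 0.0, 1.0]]
bench 0.76 [311. 274.] 249 391 92 386 24294
carrier 0.93 [325. 301.] 248 366 231 350 7277
knob 0.88 [274. 290.] 249 291 266 310 1053
cover 0.95 [317. 123.] 288 341 91 155 960
stop_face 0.87 [301. 234.] 282 334 226 250 636
cell_rim 0.56 [313. 277.] 249 391 91 385 23953
beaker 0.57 [235. 197.] 217 246 172 218 1141
dish 0.86 [227. 367.] 201 255 342 392 2201
driver 0.64 [373. 268.] 362 386 226 286 548
```

View pics/scene.png

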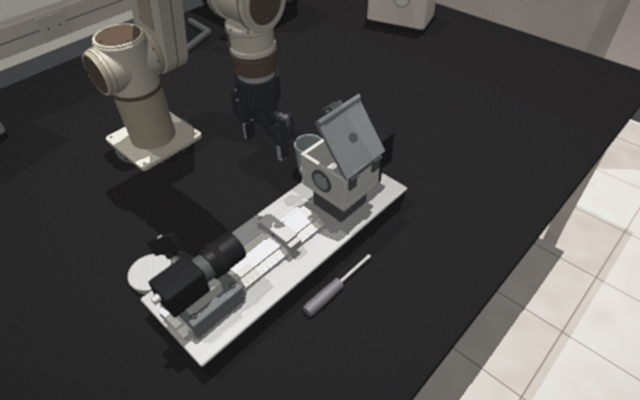

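View pics/side.png

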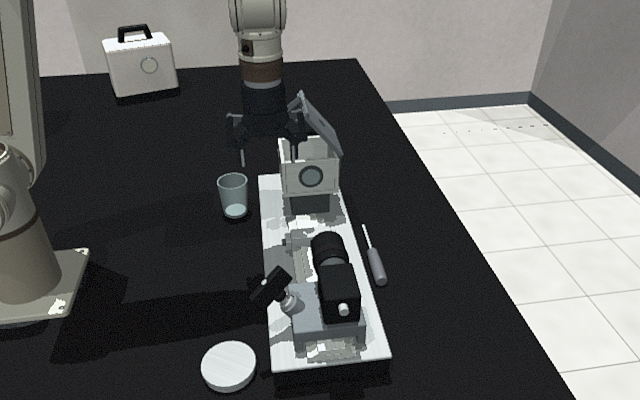

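The scene view shows the instrument with the plate's near corners at (205,363) and (406,188). The carrier is at about (200,280), the stop at about (280,230), and the cover is half open at (350,137). The side view shows the plate corners at (272,363), (390,358) and (260,176), and the knob at (270,285).

```bash
cat > fit.py <<'E'
from h import *
from scipy.optimize import least_squares
def W(b,p):  # bench->world
    c,s=np.cos(b[2]),np.sin(b[2]); p=np.atleast_2d(p)
    return np.c_[b[0]+c*p[:,0]-s*p[:,1],b[1]+s*p[:,0]+c*p[:,1],p[:,2]]
E
python3 - <<'E'
from fit import *
C={"scene":[((.095,-.29),(205,363)),((.095,.29),(406,188)),((-.095,-.29),(143,297))],
   "side":[((-.095,-.29),(272,363)),((.095,-.29),(390,358)),((-.095,.29),(260,176))]}
def res(b): return np.concatenate([(proj(c,W(b,[*p,.06]))[0]-q) for c in C for p,q in C[c]])
s=least_squares(res,[.5,0,0],loss="soft_l1");print(s.x,np.round(s.fun.reshape(-1,2),1).tolist())
b=s.x
for c,t in(("scene","stop_face"),("side","stop_face"),("side","knob"),("scene","knob")):
    pass
# overlay crops
def box(x0,x1,y0,y1,z): return [(x0,y0,z),(x1,y0,z),(x1,y1,z),(x0,y1,z)]
def inv(p): 
    c,s_=np.cos(b[2]),np.sin(b[2]);d=p[:2]-b[:2];return np.array([c*d[0]+s_*d[1],-s_*d[0]+c*d[1]])
out=[]
for c,f,(x,y,w,h) in(("scene","scene.png",(120,80,300,300)),("side","side.png",(195,80,225,300))):
    im=cv2.imread("pics/"+f);k=2 if c=="scene" else 2
    im=cv2.resize(im[y:y+h,x:x+w],None,fx=k,fy=k,interpolation=cv2.INTER_CUBIC)[:, :]
    im=np.clip(im.astype(float)**.7*255**.3,0,255).astype(np.uint8)
    for bx,col in((box(-.095,.095,-.29,.29,.06),(0,0,255)),(box(-.06,.06,.085,.195,.205),(0,255,0))):
        P=((proj(c,W(b,bx))-[x,y])*k).astype(int); cv2.polylines(im,[P],True,col,1)
    out.append(im)
im=np.hstack(out)[:,:1050]; print(im.shape)
im=np.hstack([out[0][:, :],out[1]]); cv2.imwrite("pics/f1.png",cv2.resize(im,None,fx=800/im.shape[1],fy=800/im.shape[1]))
for c in("scene","side"):
    camera(c); r=masks_of("stop_face",c)[0]["pixels"]; ys,xs=np.where(r); P=np.array([inv(onz(c,(u,v),.11)) for u,v in zip(xs,ys)])
    print(c,"stop y range at z=.11",np.percentile(P,[1,10,50,90,99],axis=0).round(3).tolist())
    u=np.zeros(0)
    k=masks_of("knob",c)
    for q in k[:3]: print("knob",q["conf"],q["at"],inv(onz(c,q["at"],.165)))
E
```

```text
[ 0.57305363 -0.03198154 -0.0227491 ] [[-3.2, -0.5], [1.8, -1.2], [-0.9, -0.6], [0.5, 5.1], [0.9, -3.6], [-0.0, -1.7]]
(600, 1050, 3)
scene stop y range at z=.11 [[-0.046, -0.048], [-0.033, -0.044], [0.011, -0.029], [0.054, -0.013], [0.065, -0.008]]
knob 0.86 [165.6, 245.4] [-0.0767438  -0.21789256]Traceback (most recent call last):
  File "<stdin>", line 24, in <module>
IndexError: list index out of range
```

View pics/f1.png

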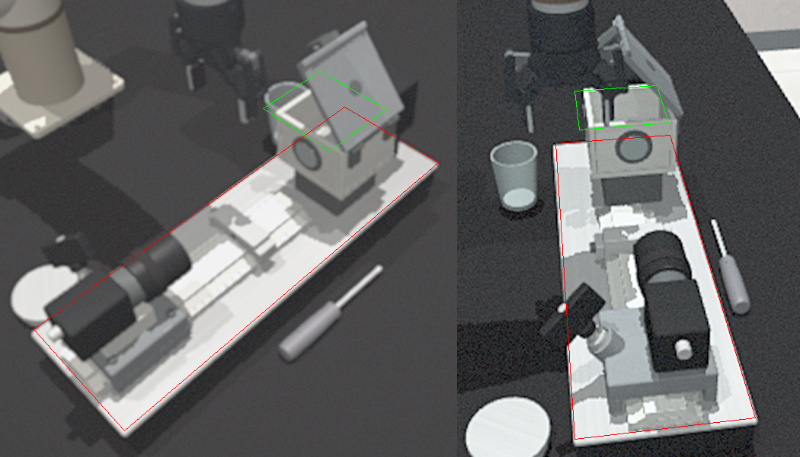

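```bash
cat >> fit.py <<'E'
B=np.array([.573,-.032,-.0227])
def knobR(b,th):
    Rb=R.from_euler("z",b[2]); c,s=np.cos(np.radians(35)),np.sin(np.radians(35))
    M=np.array([[c,0,-s],[0,1,0],[s,0,c]]); return Rb*R.from_matrix(M)*R.from_euler("z",th-.7)
def plan(p,q,n=None,g=85):
    """rows from the present pose to TCP p, rotation q"""
    o=get_obs(); r0=R.from_quat(o["tool_rot"]); p0=np.array(o["eef_pos"]); w=(r0.inv()*q).as_rotvec()
    D=np.linalg.norm(p-p0)*1e3; A=np.degrees(np.linalg.norm(w)); n=n or int(np.ceil(max(D/45,A/8.3)))
    print("dist",D.round(1),"ang",A.round(1),"n",n)
    for i in range(n):
        ri=r0*R.from_rotvec(w*i/n); d=ri.inv().apply((p-p0)/n)*1e3
        print([*np.round(d,1).tolist(),*np.round(np.degrees(w/n),2).tolist(),g])
E
python3 - <<'E'
from fit import *
from scipy.optimize import least_squares
C={"scene":[((.095,-.29),(203,364.5)),((.095,.29),(406,188)),((-.095,-.29),(142.5,297))],
   "side":[((-.095,-.29),(272.4,367)),((.095,-.29),(391,357)),((-.095,.29),(260,175))]}
def res(b): return np.concatenate([(proj(c,W(b,[*p,.06]))[0]-q) for c in C for p,q in C[c]])
s=least_squares(res,[.5,0,0]);print(s.x.round(4),np.round(s.fun.reshape(-1,2),1).tolist())
o=get_obs();print(R.from_quat(o["tool_rot"]).as_matrix().round(3),np.round(camera_model("wrist")["T_tool_cam"],3).tolist(),camera_model("wrist")["fovy"])
b=s.x; kr=knobR(b,1.1); g=W(b,[-.08,-.22,.162])[0]
for sg in(0,np.pi):
    q=kr*R.from_euler("x",np.pi)*R.from_euler("z",sg)
    plan(g+kr.apply([0,0,.11]),q)
E
```

```text
[ 0.5735 -0.0333 -0.0218] [[-1.5, -1.2], [1.6, -0.9], [-0.8, 0.1], [0.6, 1.8], [0.6, -2.1], [0.1, -0.4]]
[[ 0.  1.  0.]
 [ 1. -0.  0.]
 [ 0.  0. -1.]] [[-0.001, -0.956, -0.294, 0.075], [1.0, -0.001, -0.001, -0.001], [0.001, -0.294, 0.956, -0.141], [0.0, 0.0, 0.0, 1.0]] 67.74654476504598
dist 261.7 ang 75.8 n 10
[-25.0, -7.4, -2.1, -3.11, 2.02, 6.61, 85]
[-25.6, -4.4, -3.3, -3.11, 2.02, 6.61, 85]
[-25.8, -1.2, -4.3, -3.11, 2.02, 6.61, 85]
[-25.6, 2.0, -5.2, -3.11, 2.02, 6.61, 85]
[-24.9, 5.3, -5.9, -3.11, 2.02, 6.61, 85]
[-23.9, 8.4, -6.4, -3.11, 2.02, 6.61, 85]
[-22.6, 11.5, -6.7, -3.11, 2.02, 6.61, 85]
[-20.8, 14.3, -6.8, -3.11, 2.02, 6.61, 85]
[-18.8, 17.0, -6.6, -3.11, 2.02, 6.61, 85]
[-16.5, 19.4, -6.2, -3.11, 2.02, 6.61, 85]
dist 261.7 ang 115.2 n 14
[-17.9, -5.3, -1.5, -1.59, -2.46, -7.69, 85]
[-17.0, -7.6, -0.9, -1.59, -2.46, -7.69, 85]
[-15.9, -9.8, -0.4, -1.59, -2.46, -7.69, 85]
[-14.5, -11.9, -0.1, -1.59, -2.46, -7.69, 85]
[-12.7, -13.7, 0.1, -1.59, -2.46, -7.69, 85]
[-10.8, -15.3, 0.2, -1.59, -2.46, -7.69, 85]
[-8.6, -16.6, 0.2, -1.59, -2.46, -7.69, 85]
[-6.3, -17.6, 0.1, -1.59, -2.46, -7.69, 85]
[-3.9, -18.3, -0.2, -1.59, -2.46, -7.69, 85]
[-1.5, -18.6, -0.6, -1.59, -2.46, -7.69, 85]
[1.0, -18.6, -1.1, -1.59, -2.46, -7.69, 85]
[3.4, -18.3, -1.7, -1.59, -2.46, -7.69, 85]
[5.8, -17.6, -2.4, -1.59, -2.46, -7.69, 85]
[7.9, -16.6, -3.2, -1.59, -2.46, -7.69, 85]
```

Call:
jog_arm:
  deltas:
    - [[-25, -7.4, -2, -3.1, 2, 6.6, 85]]

```text
clock: 1.35
eef_pos: [0.4944, -0.0229, 0.2325]
tool_rot: [0.745, 0.666, 0.032, 0.006]
ft_force: [0.2, 0.6, -0.4]
grip_width: 0.0851
```

```bash
python3 -c "
from h import *
o=get_obs();print(np.round(o['joint_pos'],3),np.round(o['eef_pos'],3),o['clock'])"
```

```text
[-0.069  0.187 -0.062  1.267  0.037  1.615] [ 0.494 -0.023  0.232] 1.35
```

```bash
python3 - <<'E'
from fit import *
b=np.array([.5735,-.0333,-.0218]); kr=knobR(b,1.1); g=W(b,[-.08,-.22,.162])[0]
plan(g+kr.apply([0,0,.12]),kr*R.from_euler("x",np.pi)*R.from_euler("z",np.pi),n=15)
E
```

```text
dist 240.6 ang 121.3 n 15
[-15.5, -3.1, -2.6, -1.37, -2.14, -7.68, 85]
[-15.1, -5.1, -2.2, -1.37, -2.14, -7.68, 85]
[-14.3, -7.0, -1.8, -1.37, -2.14, -7.68, 85]
[-13.3, -8.8, -1.4, -1.37, -2.14, -7.68, 85]
[-12.1, -10.5, -1.2, -1.37, -2.14, -7.68, 85]
[-10.6, -12.0, -1.0, -1.37, -2.14, -7.68, 85]
[-8.9, -13.3, -1.0, -1.37, -2.14, -7.68, 85]
[-7.1, -14.3, -1.0, -1.37, -2.14, -7.68, 85]
[-5.2, -15.1, -1.1, -1.37, -2.14, -7.68, 85]
[-3.1, -15.7, -1.3, -1.37, -2.14, -7.68, 85]
[-1.1, -15.9, -1.6, -1.37, -2.14, -7.68, 85]
[1.0, -15.9, -2.0, -1.37, -2.14, -7.68, 85]
[3.0, -15.6, -2.5, -1.37, -2.14, -7.68, 85]
[5.0, -15.0, -3.0, -1.37, -2.14, -7.68, 85]
[6.8, -14.1, -3.6, -1.37, -2.14, -7.68, 85]
```

Call:
jog_arm:
  deltas:
    - [[-15.5, -3, -2.6, -1.4, -2.1, -7.7, 85], [-15, -5, -2.2, -1.4, -2.1, -7.7, 85], [-14.3, -7, -1.8, -1.4, -2.1, -7.7, 85], [-13.3, -8.8, -1.4, -1.4, -2.1, -7.7, 85], [-12, -10.5, -1.2, -1.4, -2.1, -7.7, 85]]

```text
clock: 1.85
eef_pos: [0.4691, -0.1031, 0.2422]
tool_rot: [0.473, 0.872, -0.001, 0.125]
ft_force: [-0.5, 0.7, -0.3]
grip_width: 0.0848
```

Call:
jog_arm:
  deltas:
    - [[-10.6, -12, -1, -1.4, -2.1, -7.7, 85], [-9, -13.3, -1, -1.4, -2.1, -7.7, 85], [-7, -14.3, -1, -1.4, -2.1, -7.7, 85], [-5.2, -15, -1, -1.4, -2.1, -7.7, 85], [-3, -15.7, -1.3, -1.4, -2.1, -7.7, 85]]

```text
clock: 2.35
eef_pos: [0.4458, -0.1809, 0.2532]
tool_rot: [0.133, 0.964, -0.034, 0.228]
ft_force: [0.2, -0.2, -0.0]
grip_width: 0.0851
```

Call:
jog_arm:
  deltas:
    - [[-1, -16, -1.6, -1.4, -2.1, -7.7, 85], [1, -16, -2, -1.4, -2.1, -7.7, 85], [3, -15.6, -2.5, -1.4, -2.1, -7.7, 85], [5, -15, -3, -1.4, -2.1, -7.7, 85], [6.8, -14, -3.6, -1.4, -2.1, -7.7, 85]]

```text
clock: 2.85
eef_pos: [0.4235, -0.2593, 0.2657]
tool_rot: [-0.225, 0.925, -0.065, 0.301]
ft_force: [0.4, -0.6, -0.4]
grip_width: 0.0852
```

```bash
python3 - <<'E'
from fit import *
b=np.array([.5735,-.0333,-.0218]); kr=knobR(b,1.1); g=W(b,[-.08,-.22,.162])[0]
o=get_obs();print(np.round(o["joint_pos"],2),o["clock"])
save(camera("wrist"),"w1.png")
for t in("knob","knob_grip","carrier","stop_face"):
    for r in masks_of(t,"wrist")[:2]: print(t,r["conf"],r["at"],r["pixels"].sum())
print(proj("wrist",g))
plan(g+kr.apply([0,0,.12]),kr*R.from_euler("x",np.pi)*R.from_euler("z",np.pi))
E
```

```text
[-0.82 -0.11 -0.46  0.77  0.45 -1.19] 2.85
knob 0.77 [342.9, 185.5] 1552
knob_grip 0.67 [344.3, 185.5] 1602
carrier 0.86 [317.1, 215.6] 15353
stop_face 0.68 [341.9, 183.1] 1660
stop_face 0.44 [389.3, 31.0] 6024
[[329.45430146 192.48207986]]
dist 10.6 ang 4.9 n 1
[1.6, 10.3, 1.6, 1.12, 1.24, 4.64, 85]
```

View pics/w1.png

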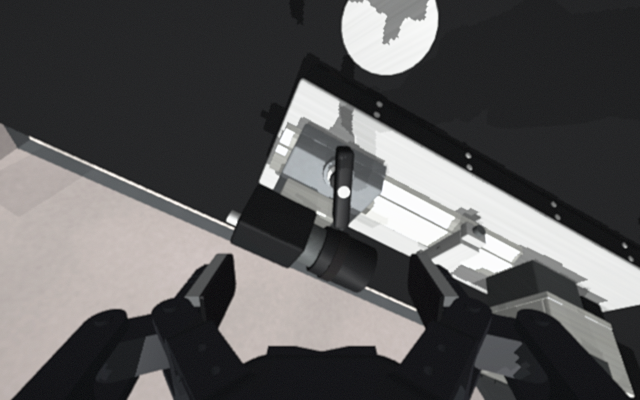

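The wrist view shows the knob bar running from about (345,148) to (341,225) with a white cap at (343,191). The plate corner is at (303,80) and the stop block is around (450,245).

```bash
python3 - <<'E'
from fit import *
b=np.array([.5735,-.0333,-.0218])
print("corner", proj("wrist",W(b,[[-.095,-.29,.06],[-.095,0,.06],[-.095,.1,.06]])).round(1).tolist())
kr=knobR(b,.7); up=kr.apply([0,0,.014])
c=onz("wrist",(343,191),.162+up[2])-up
inv=lambda p: R.from_euler("z",-b[2]).apply(p-[b[0],b[1],0])
print("grip world",c.round(4),"bench",inv(c).round(4))
def pl(px):
    o,d=ray("wrist",px); n=kr.apply([0,0,1]); t=((c+up-o)@n)/(d@n); return kr.inv().apply(o+d*t-c-up)
m=masks_of("knob","wrist")[0]["pixels"] if 0 else None
camera("wrist"); m=masks_of("knob","wrist")[0]["pixels"]; ys,xs=np.where(m)
(l)=cv2.fitLine(np.c_[xs,ys].astype(np.float32),cv2.DIST_HUBER,0,.01,.01).ravel();print(l,ys.min(),ys.max(),xs.min(),xs.max())
a,e=pl(l[2:]-40*l[:2]*0-l[:2]*30),pl(l[2:]+l[:2]*30);d=e-a;print("theta",.7+np.arctan(d[1]/d[0]))
print("tips",pl((345,148)),pl((341,228)))
for px in((345,148),(341,228),(343,191)):print(px,pl(px)[:2].round(4))
E
python3 - <<'E'
import cv2
im=cv2.imread('pics/w1.png')[90:340,230:560]
import numpy as np
im=np.clip(im.astype(float)**.6*255**.4,0,255).astype(np.uint8)
cv2.imwrite('pics/w1c.png',cv2.resize(im,None,fx=2.4,fy=2.4,interpolation=cv2.INTER_CUBIC))
E
```

```text
corner [[299.2, 85.7], [514.7, 204.5], [576.6, 238.7]]
grip world [ 0.4745 -0.2457  0.162 ] bench [-0.0944 -0.2145  0.162 ]
[ 3.8152568e-02 -9.9927193e-01  3.4135367e+02  1.8665839e+02] 146 228 329 352
theta 1.1670296838312515
tips [-3.17553290e-02 -1.52280802e-02  7.67234998e-18] [3.06265309e-02 1.54793494e-02 7.12192862e-17]
(345, 148) [-0.0318 -0.0152]
(341, 228) [0.0306 0.0155]
(343, 191) [0.0004 0.0007]
```

View pics/w1c.png

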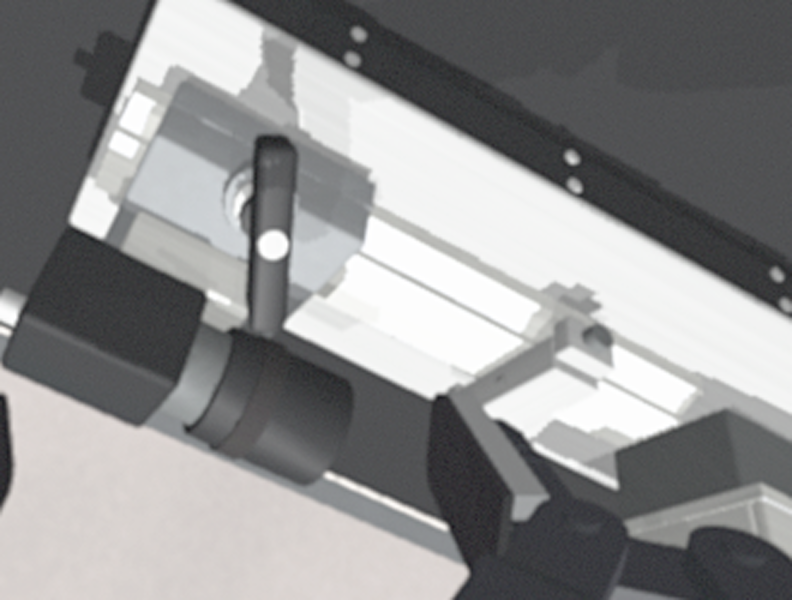

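```bash
python3 - <<'E'
from fit import *
b=np.array([.5685,-.0333,-.0218]); kr=knobR(b,1.167); g=np.array([.4745,-.2457,.162])
plan(g+kr.apply([0,0,.05]),kr*R.from_euler("x",np.pi)*R.from_euler("z",np.pi),g=60)
E
```

```text
dist 67.1 ang 2.0 n 2
[5.8, 9.5, 31.6, 0.55, 0.66, 0.47, 60]
[5.5, 9.8, 31.6, 0.55, 0.66, 0.47, 60]
```

Call:
jog_arm:
  deltas:
    - [[5.8, 9.5, 31.6, 0.5, 0.7, 0.5, 60], [5.5, 9.8, 31.6, 0.5, 0.7, 0.5, 60], [0, 0, 0, 0, 0, 0, 60]]

```text
clock: 3.5
eef_pos: [0.4482, -0.2428, 0.2038]
tool_rot: [-0.211, 0.93, -0.073, 0.292]
ft_force: [-0.8, -0.3, -0.1]
grip_width: 0.0601
```

```bash
python3 - <<'E'
from fit import *
b=np.array([.5685,-.0333,-.0218]); kr=knobR(b,.7); g=np.array([.4745,-.2457,.162])
im=camera("wrist");save(im,"w2.png")
hsv=cv2.cvtColor(im,cv2.COLOR_RGB2GRAY)
u=proj("wrist",g+kr.apply([0,0,.014]))[0];print("pred dot",u)
m=masks_of("knob","wrist")[0]["pixels"]; ys,xs=np.where(m);print(masks_of("knob","wrist")[0]["at"],xs.min(),xs.max(),ys.min(),ys.max())
l=cv2.fitLine(np.c_[xs,ys].astype(np.float32),cv2.DIST_HUBER,0,.01,.01).ravel();print(l)
n,cc,st,ce=cv2.connectedComponentsWithStats(((hsv>200)&cv2.dilate(m.astype(np.uint8),np.ones((5,5))).astype(bool)).astype(np.uint8))
print(np.c_[st[1:,4],ce[1:]].round(1).tolist()[:8])
save(im,"w2.png")
E
```

```text
pred dot [321.82685711 227.1150182 ]
[319.5, 215.1] 307 333 169 275
[ 2.1535834e-02 -9.9976808e-01  3.1935641e+02  2.2192531e+02]
[[20.0, 306.8, 202.5], [7.0, 333.4, 204.1], [179.0, 318.9, 230.1], [3.0, 307.0, 249.0]]
```

View pics/w2.png

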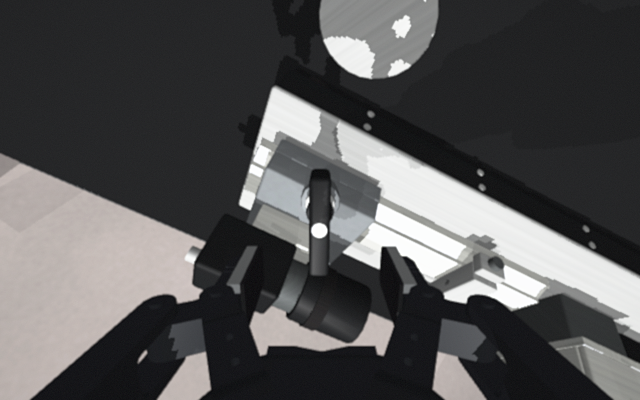

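The bar is vertical in the image at x≈319, rows 170–275, with the white cap at (319,230), midway between the fingers.

```bash
python3 - <<'E'
from fit import *
b=np.array([.5685,-.0333,-.0218]); kr=knobR(b,.7)
m=camera_model("wrist");f,cx,cy=K(m)
def r(p,q,px):
    T=np.eye(4);T[:3,:3]=R.from_quat(q).as_matrix();T[:3,3]=p;T=T@np.array(m["T_tool_cam"])
    d=T[:3,:3]@[(px[0]-cx)/f,(px[1]-cy)/f,1];return T[:3,3],d/np.linalg.norm(d)
o=get_obs()
rs=[r([.4235,-.2593,.2657],np.array([-.225,.925,-.065,.301])/np.linalg.norm([-.225,.925,-.065,.301]),(343,191)),r(o["eef_pos"],o["tool_rot"],(318.9,230.1))]
A=sum(np.eye(3)-np.outer(d,d) for _,d in rs);v=sum((np.eye(3)-np.outer(d,d))@c for c,d in rs)
X=np.linalg.solve(A,v);print("dot",X.round(4),"grip",(X-kr.apply([0,0,.014])).round(4))
up=kr.apply([0,0,.014]); c=onz("wrist",(318.9,230.1),.162+up[2])-up; print("grip from z",c.round(4))
def pl(px):
    oo,d=ray("wrist",px); n=kr.apply([0,0,1]); t=((c+up-oo)@n)/(d@n); return kr.inv().apply(oo+d*t-c-up)
a,e=pl((319.4+.0215*40,222-40)),pl((319.4-.0215*40,222+40));d=e-a;th=.7+np.arctan(d[1]/d[0]);print("theta",th, pl((321,170)),pl((318,275)))
kr=knobR(b,th); plan(c-kr.apply([0,0,.016]),kr*R.from_euler("x",np.pi)*R.from_euler("z",np.pi),g=60)
E
```

```text
dot [ 0.439  -0.254   0.1989] grip [ 0.4471 -0.2541  0.1875]
grip from z [ 0.4848 -0.2479  0.162 ]
theta 1.146978056495399 [-3.73380577e-02 -1.73149775e-02  4.68655767e-17] [3.09940384e-02 1.48954629e-02 7.11477036e-17]
dist 74.6 ang 1.4 n 2
[-0.4, -0.3, 37.3, -0.26, 0.12, 0.66, 60]
[-0.4, -0.5, 37.3, -0.26, 0.12, 0.66, 60]
```

Call:
jog_arm:
  deltas:
    - [[-0.4, -0.4, 38, -0.2, 0.1, 0.7, 60], [0, 0, 0, 0, 0, 0, 60]]

```text
clock: 3.85
eef_pos: [0.4751, -0.2496, 0.1828]
tool_rot: [-0.205, 0.93, -0.077, 0.296]
ft_force: [-0.6, 1.0, -1.5]
grip_width: 0.0604
```

```bash
cat > kn.py <<'E'
from fit import *
b=np.array([.5735,-.0333,-.0218]); kr=knobR(b,.7); up=kr.apply([0,0,.014])
im=camera("wrist"); m=masks_of("knob","wrist")[0]["pixels"]
ys,xs=np.where(m); print(xs.min(),xs.max(),ys.min(),ys.max())
n,cc,st,ce=cv2.connectedComponentsWithStats(((cv2.cvtColor(im,cv2.COLOR_RGB2GRAY)>200)&cv2.erode(cv2.morphologyEx(m.astype(np.uint8),cv2.MORPH_CLOSE,np.ones((25,25))),np.ones((3,3))).astype(bool)).astype(np.uint8))
i=1+np.argmax(st[1:,4]); px=ce[i]; print("dot",st[i,4],px)
c=onz("wrist",px,.162+up[2])-up; print("grip",c.round(4))
E
cat > /dev/null; python3 - <<'E'
from kn import *
save(im,"w3.png")
kr=knobR(b,1.147); plan(c-kr.apply([0,0,.016]),kr*R.from_euler("x",np.pi)*R.from_euler("z",np.pi),g=60)
E
```

```text
319 351 169 296
dot 246 [336.91463415 243.09349593]
grip [ 0.4815 -0.2455  0.162 ]
dist 40.9 ang 1.4 n 1
[6.4, 9.9, 39.2, -1.01, 0.53, 0.8, 60]
```

```bash
python3 - <<'E'
from h import *
for i in range(3):
    o=get_obs();print(o["clock"],np.round(o["eef_pos"],4),np.round(o["joint_vel"],3),R.from_quat(o["tool_rot"]).as_matrix()[:,2].round(3),np.round(o["ft_force"],1)); camera("wrist")
E
```

```text
3.95 [ 0.4757 -0.2509  0.1866] [-0.009 -0.025 -0.     0.005 -0.002  0.001] [ 0.586 -0.025 -0.81 ] [ 0.7 -0.1  0.4]
4.0 [ 0.4755 -0.251   0.1869] [-0.005 -0.013 -0.009 -0.003 -0.002  0.   ] [ 0.587 -0.025 -0.81 ] [ 0.2 -0.  -0.4]
4.05 [ 0.4753 -0.251   0.187 ] [-0.002 -0.006 -0.012 -0.005 -0.001  0.   ] [ 0.587 -0.025 -0.809] [0.4 0.4 0.3]
```

View pics/w3.png

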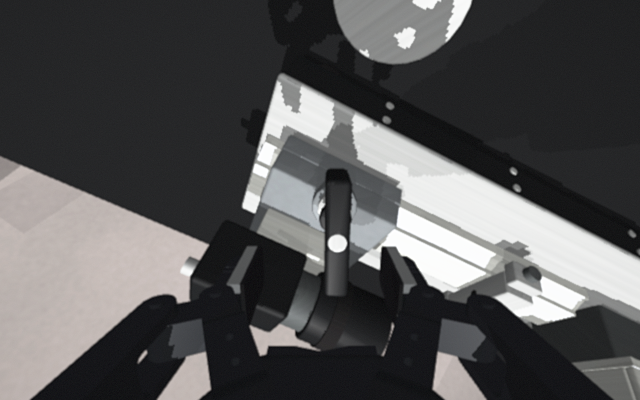

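The knob bar sits at column 337 with its cap at (337,243). The jaws at 240 and 395 are centred near column 318, so a shift is needed. I'll re-measure now the arm is settled.

```bash
python3 - <<'E'
from kn import *
def pl(px):
    oo,d=ray("wrist",px); n=kr.apply([0,0,1]); t=((c+up-oo)@n)/(d@n); return kr.inv().apply(oo+d*t-c-up)
l=cv2.fitLine(np.c_[xs,ys].astype(np.float32),cv2.DIST_HUBER,0,.01,.01).ravel()
a,e=pl(l[2:]-40*l[:2]),pl(l[2:]+40*l[:2]);d=e-a;th=.7+np.arctan(d[1]/d[0]);print("th",th)
kr=knobR(b,1.15); plan(c+kr.apply([0,0,.01]),kr*R.from_euler("x",np.pi)*R.from_euler("z",np.pi),g=60)
plan(c-kr.apply([0,0,.016]),kr*R.from_euler("x",np.pi)*R.from_euler("z",np.pi),g=60)
E
```

```text
323 355 165 290
dot 231 [340.87445887 237.98268398]
grip [ 0.474  -0.2456  0.162 ]
th 1.1627979676683302
dist 18.2 ang 1.3 n 1
[11.1, 11.2, 9.0, -1.03, 0.51, 0.59, 60]
dist 38.6 ang 1.3 n 1
[11.4, 11.7, 35.0, -1.03, 0.51, 0.59, 60]
```

Call:
jog_arm:
  deltas:
    - [[11, 11.2, 9, -1, 0.5, 0.6, 60], [0, 0, 0, 0, 0, 0, 60], [0, 0, 0, 0, 0, 0, 60]]

```text
clock: 4.5
eef_pos: [0.4673, -0.2455, 0.1703]
tool_rot: [-0.202, 0.932, -0.071, 0.293]
ft_force: [0.8, -0.6, -0.2]
grip_width: 0.06
```

```bash
python3 - <<'E'
from kn import *
kr=knobR(b,1.15)
plan(c-kr.apply([0,0,.016]),kr*R.from_euler("x",np.pi)*R.from_euler("z",np.pi),g=60)
E
```

```text
304 337 188 318
dot 261 [319.02298851 265.52490421]
grip [ 0.4734 -0.2457  0.162 ]
dist 26.2 ang 0.1 n 1
[-0.5, -0.5, 26.1, -0.03, -0.03, -0.09, 60]
```

Call:
jog_arm:
  deltas:
    - [[-0.3, -0.3, 13, 0, 0, 0, 60], [-0.2, -0.2, 13, 0, 0, 0, 60], [0, 0, 1, 0, 0, 0, 60]]

```text
clock: 4.9
eef_pos: [0.4841, -0.2465, 0.1488]
tool_rot: [-0.202, 0.932, -0.071, 0.293]
ft_force: [-0.2, 0.2, -0.5]
grip_width: 0.06
```

Call:
jog_arm:
  deltas:
    - [[0, 0, 0, 0, 0, 0, 0], [0, 0, 0, 0, 0, 0, 0], [0, 0, 0, 0, 0, 0, 0], [0, 0, 0, 0, 0, 0, 0]]

```text
clock: 5.3
eef_pos: [0.4838, -0.2465, 0.1496]
tool_rot: [-0.202, 0.932, -0.071, 0.293]
ft_force: [2.7, 0.5, -3.3]
grip_width: 0.0129
```

```bash
python3 - <<'E'
from fit import *
o=get_obs(); r=R.from_quat(o["tool_rot"]); v=r.inv().apply([.0218,.9998,0]); print(v.round(4),(v*20).round(2), (v*25).round(2),o["eef_pos"])
E
```

```text
[-0.4343  0.9008 -0.0019] [-8.69 18.02 -0.04] [-10.86  22.52  -0.05] [ 0.4838275  -0.24648814  0.1495844 ]
```

Call:
jog_arm:
  deltas:
    - [[-4.3, 9, 0, 0, 0, 0, 0], [-6.5, 13.5, 0, 0, 0, 0, 0], [-6.5, 13.5, 0, 0, 0, 0, 0], [-6.5, 13.5, 0, 0, 0, 0, 0], [-4.3, 9, 0, 0, 0, 0, 0]]

```text
clock: 5.8
eef_pos: [0.4848, -0.1831, 0.1496]
tool_rot: [-0.199, 0.933, -0.075, 0.292]
ft_force: [3.3, -2.9, -3.0]
grip_width: 0.0131
```

```bash
python3 - <<'E'
from fit import *
for i in range(3):
    o=get_obs(); camera("side" if i else "scene"); print(np.round(o["eef_pos"],4),np.round(o["ft_force"],1),o["grip_width"],o["tool_rot"].round(3) if hasattr(o["tool_rot"],"round") else o["tool_rot"])
r=R.from_quat(o["tool_rot"]); print(r.inv().apply([.0218,.9998,0]).round(3))
E
```

```text
[ 0.4848 -0.1831  0.1496] [ 3.3 -2.9 -3. ] 0.01309545526332059 [-0.199  0.933 -0.075  0.292]
[ 0.4849 -0.1815  0.1495] [ 0.4  0.3 -0.7] 0.013063470034156926 [-0.2    0.932 -0.074  0.292]
[ 0.4849 -0.1817  0.1495] [-1.2  3.1  1.4] 0.012967620488173673 [-0.2    0.932 -0.074  0.292]
[-0.432  0.902 -0.008]
```

Call:
jog_arm:
  deltas:
    - [[-4.3, 9, 0, 0, 0, 0, 0], [-4.3, 9, 0, 0, 0, 0, 0], [-3, 6.3, 0, 0, 0, 0, 0], [-1.7, 3.6, 0, 0, 0, 0, 0], [0, 0, 0, 0, 0, 0, 0]]

```text
clock: 6.45
eef_pos: [0.4853, -0.1512, 0.1495]
tool_rot: [-0.198, 0.933, -0.076, 0.291]
ft_force: [0.6, -1.8, -1.0]
grip_width: 0.0131
```

Call:
jog_arm:
  deltas:
    - [[-0.9, 1.8, 0, 0, 0, 0, 0], [-0.9, 1.8, 0, 0, 0, 0, 0], [-0.9, 1.8, 0, 0, 0, 0, 0], [-0.9, 1.8, 0, 0, 0, 0, 0]]

```text
clock: 6.85
eef_pos: [0.4855, -0.1433, 0.1495]
tool_rot: [-0.198, 0.933, -0.076, 0.291]
ft_force: [-2.8, -2.2, 1.3]
grip_width: 0.0125
```

Call:
jog_arm:
  deltas:
    - [[-0.7, 1.5, 0, 0, 0, 0, 0], [-0.7, 1.5, 0, 0, 0, 0, 0], [-0.7, 1.5, 0, 0, 0, 0, 0]]

```text
clock: 7.15
eef_pos: [0.4855, -0.138, 0.1495]
tool_rot: [-0.198, 0.933, -0.076, 0.291]
ft_force: [-2.8, -2.5, 1.8]
grip_width: 0.0129
```

Call:
jog_arm:
  deltas:
    - [[-0.7, 1.5, 0, 0, 0, 0, 0], [-0.7, 1.5, 0, 0, 0, 0, 0]]

```text
clock: 7.35
eef_pos: [0.4856, -0.1345, 0.1495]
tool_rot: [-0.197, 0.933, -0.076, 0.291]
ft_force: [-3.2, -2.4, 3.0]
grip_width: 0.0129
```

Call:
jog_arm:
  deltas:
    - [[-0.7, 1.5, 0, 0, 0, 0, 0], [-0.7, 1.5, 0, 0, 0, 0, 0]]

```text
clock: 7.55
eef_pos: [0.4857, -0.1309, 0.1495]
tool_rot: [-0.197, 0.933, -0.076, 0.291]
ft_force: [-3.6, -2.6, 2.2]
grip_width: 0.0128
```

Call:
jog_arm:
  deltas:
    - [[-0.5, 1.1, 0, 0, 0, 0, 0], [-0.5, 1.1, 0, 0, 0, 0, 0]]

```text
clock: 7.75
eef_pos: [0.4857, -0.1281, 0.1495]
tool_rot: [-0.198, 0.933, -0.076, 0.291]
ft_force: [-3.7, -2.2, 2.1]
grip_width: 0.0127
```

Call:
jog_arm:
  deltas:
    - [[-0.5, 1.1, 0, 0, 0, 0, 0], [-0.5, 1.1, 0, 0, 0, 0, 0]]

```text
clock: 7.95
eef_pos: [0.4857, -0.1255, 0.1495]
tool_rot: [-0.197, 0.933, -0.076, 0.291]
ft_force: [-3.8, -2.5, 2.8]
grip_width: 0.013
```

Call:
jog_arm:
  deltas:
    - [[-0.5, 1.1, 0, 0, 0, 0, 0], [-0.5, 1.1, 0, 0, 0, 0, 0]]

```text
clock: 8.15
eef_pos: [0.4858, -0.1229, 0.1495]
tool_rot: [-0.197, 0.933, -0.076, 0.291]
ft_force: [-3.6, -2.5, 2.9]
grip_width: 0.0134
```

```bash
python3 - <<'E'
from fit import *
a=camera("scene");s=camera("side")
x=cv2.resize(a[170:330,160:360],(800,640))[:600];save(cv2.resize(a[180:310,170:330],(640,520),interpolation=cv2.INTER_CUBIC),"s2.png")
L=cv2.resize(a[180:310,190:330],None,fx=2.8,fy=2.8,interpolation=cv2.INTER_CUBIC);Q=cv2.resize(s[180:310,240:380],None,fx=2.8,fy=2.8,interpolation=cv2.INTER_CUBIC)
save(np.hstack([L,Q]),"s2.png")
E
```

```text
(no output)
```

View pics/s2.png

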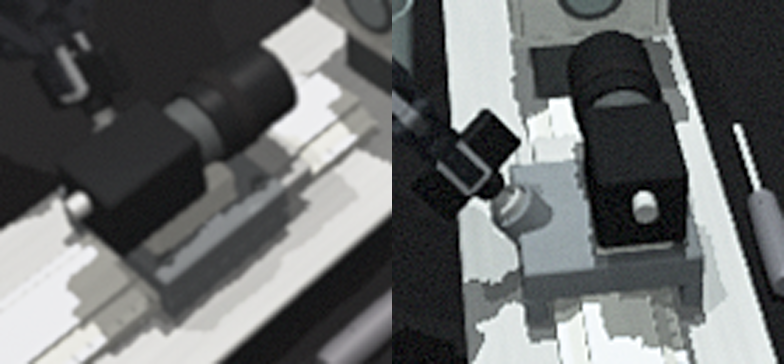

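The left crop shows the saddle's +x edge running to about (283,185), which is close to where the stop sits. The stop itself is mostly hidden behind the lens. I'll check with numbers.

```bash
python3 - <<'E'
from fit import *
b=np.array([.5735,-.0333,-.0218]); inv=lambda p: R.from_euler("z",-b[2]).apply(p-[b[0],b[1],0])
print("saddle corner",inv(onz("scene",(190+283/2.8,180+183/2.8),.112)).round(4))
old=cv2.imread("pics/scene.png")[180:310,190:330]
for t in("stop_face","carrier"):
  for cam in("scene",):
    camera(cam)
    for r in masks_of(t,cam)[:2]:
        ys,xs=np.where(r["pixels"]); P=np.array([inv(onz(cam,(u,v),.111)) for u,v in zip(xs,ys)])
        print(t,round(r["conf"],2),r["at"],xs.min(),xs.max(),ys.min(),ys.max(),np.percentile(P,[1,50,99],axis=0)[:,:2].round(3).tolist())
# stop edges in the original wrist picture (settled pose then)
q=np.array([-.225,.925,-.065,.301]);
L=cv2.resize(old,None,fx=4,fy=4,interpolation=cv2.INTER_CUBIC)
cv2.imwrite("pics/s0.png",L)
E
```

```text
saddle corner [ 0.0542 -0.0362  0.112 ]
stop_face 0.67 [288.2, 236.0] 279 300 226 249 [[0.01, -0.037], [0.036, -0.023], [0.064, -0.008]]
carrier 0.74 [300.0, 141.3] 294 319 134 170 [[-0.175, 0.129], [-0.145, 0.197], [-0.095, 0.237]]Traceback (most recent call last):
  File "<stdin>", line 9, in <module>
  File "h.py", line 15, in onz
    o,d=ray(name,px); return o+d*(z-o[2])/d[2]
        ~~~^^^^^^^^^
  File "h.py", line 12, in ray
    m,T=pose(name); f,cx,cy=K(m)
        ~~~~^^^^^^
  File "h.py", line 7, in pose
    m=camera_model(name)
ValueError: time passes only in moves, steps and waits
```

The stop has not moved, with its mask still ending at column 300 and rows 249–251. Only a few millimetres should remain, so I'll continue by feel.

Call:
jog_arm:
  deltas:
    - [[-0.5, 1, 0, 0, 0, 0, 0], [-0.5, 1, 0, 0, 0, 0, 0]]

```text
clock: 8.65
eef_pos: [0.4858, -0.1227, 0.1495]
tool_rot: [-0.196, 0.933, -0.079, 0.29]
ft_force: [-2.6, -6.3, 1.7]
grip_width: 0.0131
```

Call:
jog_arm:
  deltas:
    - [[-0.5, 1, 0, 0, 0, 0, 0], [-0.5, 1, 0, 0, 0, 0, 0]]

```text
clock: 8.85
eef_pos: [0.4858, -0.1228, 0.1495]
tool_rot: [-0.195, 0.934, -0.081, 0.29]
ft_force: [-4.1, -5.1, 2.9]
grip_width: 0.013
```

Call:
jog_arm:
  deltas:
    - [[-0.5, 1, 0, 0, 0, 0, 0], [-0.5, 1, 0, 0, 0, 0, 0]]

```text
clock: 9.05
eef_pos: [0.4858, -0.1228, 0.1495]
tool_rot: [-0.193, 0.934, -0.083, 0.289]
ft_force: [-4.8, -6.1, 2.2]
grip_width: 0.0133
```

Contact: y is stuck at −0.1228 with about 6 N. Now I'll tighten, keeping a slight push toward the stop.

Call:
jog_arm:
  deltas:
    - [[-0.2, 0.4, 0, 0, 0, 7, 0], [-0.2, 0.4, 0, 0, 0, 7, 0], [-0.1, 0.5, 0, 0, 0, 7, 0], [0, 0.5, 0, 0, 0, 7, 0]]

```text
clock: 9.45
eef_pos: [0.4855, -0.1213, 0.1493]
tool_rot: [0.048, 0.953, -0.008, 0.3]
ft_force: [-3.6, -4.0, 2.8]
grip_width: 0.0129
```

```bash
cat > chk.py <<'E'
from fit import *
o=get_obs(); b=np.array([.5735,-.0333,-.0218]); r=R.from_quat(o["tool_rot"]); kr=knobR(b,.7)
t=(kr.inv()*r*R.from_euler("z",-np.pi)*R.from_euler("x",-np.pi)).as_rotvec(); z=r.as_matrix()[:,2]
e=(kr.inv()*r).apply([0,1,0]); print("theta by tool",.7+np.arctan2(e[0],-e[1]),np.arctan2(-e[0],e[1])+.7)
print("tool z in knob frame",kr.inv().apply(z).round(3),"world+y in tool",r.inv().apply([.0218,1,0]).round(3),"F",np.round(o["ft_force"],1),"T",np.round(o["ft_torque"],2),np.round(o["eef_pos"],4),np.round(o["joint_pos"],2),o["clock"],"tilt fix rotvec deg (tool)",np.degrees(np.cross([0,0,1],r.inv().apply(-kr.apply([0,0,1])))).round(2))
E
python3 chk.py
```

```text
theta by tool 3.773195658162047 0.6316030045722534
tool z in knob frame [-0.002 -0.031 -1.   ] world+y in tool [ 0.068  0.997 -0.031] F [-3.6 -4.   2.8] T [0.2  0.84 0.16] [ 0.4855 -0.1213  0.1493] [-0.33 -0.05 -0.77  0.26  0.15 -0.19] 9.45 tilt fix rotvec deg (tool) [-1.8   0.03  0.  ]
```

Call:
jog_arm:
  deltas:
    - [[0, 0.4, 0, -0.3, 0, 7, 0], [0.1, 0.4, 0, -0.3, 0, 7, 0], [0.1, 0.4, 0, -0.3, 0, 7, 0], [0.2, 0.4, 0, -0.3, 0, 7, 0]]

```text
clock: 9.85
eef_pos: [0.4861, -0.1195, 0.1496]
tool_rot: [0.283, 0.91, 0.078, 0.293]
ft_force: [-2.8, -1.5, 2.8]
grip_width: 0.0131
```

```bash
python3 chk.py
```

```text
theta by tool 3.263887640451668 0.12229498686187512
tool z in knob frame [ 0.006 -0.011 -1.   ] world+y in tool [ 0.546  0.838 -0.011] F [-2.8 -1.5  2.8] T [-0.07  0.92  0.07] [ 0.4861 -0.1195  0.1496] [-0.35 -0.05 -0.77  0.26  0.18  0.31] 9.85 tilt fix rotvec deg (tool) [-0.33  0.62  0.  ]
```

Call:
jog_arm:
  deltas:
    - [[0.2, 0.4, 0, 0, 0.1, 5, 0], [0.2, 0.4, 0, 0, 0.1, 5, 0], [0.2, 0.3, 0, 0, 0, 5, 0]]

```text
clock: 10.15
eef_pos: [0.4863, -0.1191, 0.1499]
tool_rot: [0.401, 0.865, 0.116, 0.279]
ft_force: [-7.2, -2.7, 4.4]
grip_width: 0.0129
```

```bash
python3 chk.py
```

```text
theta by tool 2.998407604296747 -0.1431850492930461
tool z in knob frame [ 0.003 -0.011 -1.   ] world+y in tool [ 0.747  0.665 -0.011] F [-7.2 -2.7  4.4] T [-1.83  1.39  2.2 ] [ 0.4863 -0.1191  0.1499] [-0.34 -0.05 -0.77  0.26  0.17  0.58] 10.15 tilt fix rotvec deg (tool) [-0.29  0.59  0.  ]
```

Call:
jog_arm:
  deltas:
    - [[0, 0, 0, 0, 0, 5, 0], [0, 0, 0, 0, 0, 5, 0], [0, 0, 0, 0, 0, 5, 0]]

```text
clock: 10.45
eef_pos: [0.4871, -0.1203, 0.1512]
tool_rot: [0.503, 0.809, 0.147, 0.266]
ft_force: [-7.7, -2.7, 2.8]
grip_width: 0.0129
```

```bash
python3 chk.py
```

```text
theta by tool 2.756957620252644 -0.38463503333714955
tool z in knob frame [ 0.005 -0.017 -1.   ] world+y in tool [ 0.884  0.467 -0.017] F [-7.7 -2.7  2.8] T [-3.5   1.34  4.2 ] [ 0.4871 -0.1203  0.1512] [-0.34 -0.05 -0.77  0.26  0.17  0.82] 10.45 tilt fix rotvec deg (tool) [-0.19  1.01  0.  ]
```

The tool is past θ=0 with about 5 N m of reaction, so the knob is at its end stop. I'll release and back off.

Call:
jog_arm:
  deltas:
    - [[0, 0, 0, 0, 0, 0, 70], [0, 0, 0, 0, 0, 0, 70], [0, 0, 0, 0, 0, 0, 70], [0, 0, 0, 0, 0, 0, 70]]

```text
clock: 10.85
eef_pos: [0.4887, -0.12, 0.1514]
tool_rot: [0.502, 0.81, 0.147, 0.266]
ft_force: [-0.4, 0.2, 0.4]
grip_width: 0.0695
```

Call:
jog_arm:
  deltas:
    - [[0, 0, -15, 0, 0, 0, 70], [0, 0, -40, 0, 0, 0, 70], [0, 0, -45, 0, 0, 0, 70], [0, 0, -20, 0, 0, 0, 70], [0, 0, 0, 0, 0, 0, 70]]

```text
clock: 11.35
eef_pos: [0.4169, -0.1155, 0.2515]
tool_rot: [0.502, 0.81, 0.148, 0.265]
ft_force: [1.3, -0.9, 0.7]
grip_width: 0.0701
```

```bash
python3 - <<'E'
from fit import *
camera("wrist");o=get_obs();print(np.round(o["eef_pos"],4),o["clock"],np.round(o["ft_force"],1))
b=np.array([.5735,-.0333,-.0218]); kr=knobR(b,.7); up=kr.apply([0,0,.014])
im=camera("wrist"); 
n=masks_of("knob","wrist")
for r in n[:2]: print(r["conf"],r["at"],r["pixels"].sum())
a=camera("scene");s=camera("side")
f=lambda im,x,y,w,h,k: cv2.resize(im[y:y+h,x:x+w],None,fx=k,fy=k,interpolation=cv2.INTER_CUBIC)
top=np.hstack([f(a,190,80,200,150,2),f(s,240,70,200,150,2)])
bot=f(im,0,40,640,240,1.25); save(np.vstack([top,bot])[:600],"m1.png")
m=n[0]["pixels"];ys,xs=np.where(m);l=cv2.fitLine(np.c_[xs,ys].astype(np.float32),cv2.DIST_HUBER,0,.01,.01).ravel()
c=onz("wrist",n[0]["at"],.162)
def pl(px):
    oo,d=ray("wrist",px); nn=kr.apply([0,0,1]); t=((c-oo)@nn)/(d@nn); return kr.inv().apply(oo+d*t-c)
d=pl(l[2:]+30*l[:2])-pl(l[2:]-30*l[:2]);print("theta",.7+np.arctan(d[1]/d[0]),"c",c.round(3))
E
```

```text
[ 0.4171 -0.1154  0.2503] 11.4 [-0.5  0.1  0.2]
0.78 [321.8, 197.8] 1621
0.42 [611.4, 65.3] 5324
theta -0.015323320513286331 c [ 0.471 -0.114  0.162]
```

View pics/m1.png

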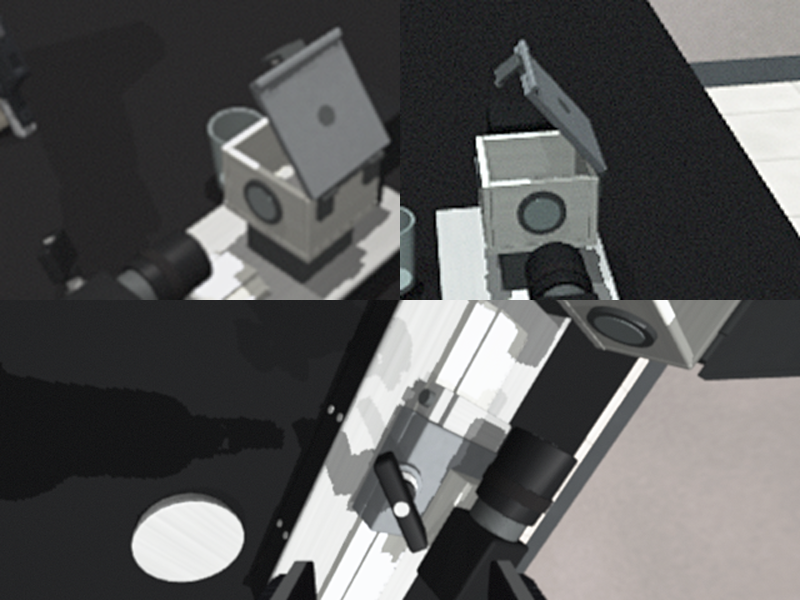

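The lower wrist view shows the carrier flush against the stop block, with the knob bar at θ≈0. The upper crops show the cover half open: in the scene image the lip corners are at (316,121) and (361,96), and the hinge corners at (346,178) and (384,153).

```bash
python3 - <<'E'
from fit import *
from scipy.optimize import least_squares
yaw=-.0218
def pt(p,x,y,z):
    q=R.from_euler("y",p[2]).apply([x,y,z]); return (R.from_euler("z",yaw).apply(q)+[p[0],p[1],.207])
O=[("scene",(-.126,-.057,.016),(316,121)),("scene",(-.126,.057,.016),(361,96.5)),("scene",(0,-.057,.01),(346.5,178.5)),("scene",(0,.057,.01),(384,153.5)),("side",(-.126,-.057,.016),(301,91)),("side",(0,-.057,.01),(341.5,154))]
res=lambda p:np.concatenate([proj(c,pt(p,*x))[0]-u for c,x,u in O])
s=least_squares(res,[.63,.11,.8],loss="soft_l1");p=s.x;print(p.round(4),res(p).reshape(-1,2).round(1).tolist())
print("free edge",pt(p,-.126,0,.016).round(3))
print("press now",pt(p,-.1,0,.01).round(4),"shut",pt([p[0],p[1],0],-.1,0,.01).round(4))
for d in(.7,.8,.9,1.): print(d)
down=R.from_matrix([[0,1,0],[1,0,0],[0,0,-1]])
for a in(0,90,-90,180):
    q=R.from_euler("z",yaw)*down*R.from_euler("z",np.radians(a)); print(a,np.degrees((R.from_quat(get_obs()["tool_rot"]).inv()*q).magnitude()))
o=get_obs();print(o["joint_pos"],o["clock"])
E
```

```text
[0.6469 0.1158 0.8824] [[0.2, -2.7], [-3.2, -4.7], [-0.1, 0.2], [0.5, -3.8], [3.6, 20.9], [0.7, 0.9]]
free edge [0.579 0.117 0.314]
press now [0.5911 0.117  0.2906] shut [0.5469 0.118  0.217 ]
0.7
0.8
0.9
1.0
0 44.194889786511546
90 120.84143204828105
-90 70.48727811445208
180 153.58824234548862
[-0.41664268 -0.32974574 -0.67941581  0.64763049  0.21115548  0.75494974] 11.6
```

```bash
python3 - <<'E'
from fit import *
q=R.from_euler("z",-.0218)*R.from_matrix([[0,1,0],[1,0,0],[0,0,-1]])
plan(np.array([.45,-.07,.37]),q,n=6,g=0)
E
```

```text
dist 135.7 ang 44.2 n 6
[-1.1, 17.8, -13.9, 5.65, 1.51, 4.47, 0]
[0.7, 16.4, -15.6, 5.65, 1.51, 4.47, 0]
[2.3, 14.7, -17.1, 5.65, 1.51, 4.47, 0]
[3.8, 12.7, -18.3, 5.65, 1.51, 4.47, 0]
[5.2, 10.5, -19.4, 5.65, 1.51, 4.47, 0]
[6.5, 8.1, -20.1, 5.65, 1.51, 4.47, 0]
```

Call:
jog_arm:
  deltas:
    - [[-1, 18, -14, 5.6, 1.5, 4.5, 0], [0.7, 16.4, -15.6, 5.6, 1.5, 4.5, 0], [2.3, 14.7, -17, 5.6, 1.5, 4.5, 0], [3.8, 12.7, -18.3, 5.6, 1.5, 4.5, 0], [5.2, 10.5, -19.4, 5.6, 1.5, 4.5, 0]]

```text
clock: 12.1
eef_pos: [0.4335, -0.0733, 0.3294]
tool_rot: [0.693, 0.721, 0.013, 0.023]
ft_force: [1.3, -0.5, -1.2]
grip_width: 0.0002
```

Call:
jog_arm:
  deltas:
    - [[6.5, 8, -20, 5.6, 1.5, 4.5, 0], [0, 0, 0, 0, 0, 0, 0], [0, 0, 0, 0, 0, 0, 0]]

```text
clock: 12.4
eef_pos: [0.4467, -0.0647, 0.3446]
tool_rot: [0.72, 0.693, -0.016, -0.027]
ft_force: [0.1, 0.0, 0.0]
grip_width: 0.0003
```

```bash
python3 - <<'E'
from fit import *
q=R.from_euler("z",-.0218)*R.from_matrix([[0,1,0],[1,0,0],[0,0,-1]])
plan(np.array([.595,.117,.365]),q,n=6,g=0)
E
```

```text
dist 235.4 ang 3.7 n 6
[31.3, 23.3, -4.4, -0.58, -0.13, -0.16, 0]
[31.2, 23.4, -4.2, -0.58, -0.13, -0.16, 0]
[31.1, 23.6, -4.1, -0.58, -0.13, -0.16, 0]
[31.0, 23.7, -3.9, -0.58, -0.13, -0.16, 0]
[31.0, 23.8, -3.7, -0.58, -0.13, -0.16, 0]
[30.9, 23.9, -3.6, -0.58, -0.13, -0.16, 0]
```

Call:
jog_arm:
  deltas:
    - [[20, 10, -25, -0.6, -0.1, -0.2, 0], [31, 23, -8, -0.6, -0.1, -0.2, 0], [34, 25, 0, -0.6, -0.1, -0.2, 0], [34, 28, 0, -0.6, -0.1, -0.2, 0], [34, 28, 0, -0.6, -0.1, -0.2, 0]]

```text
clock: 12.9
eef_pos: [0.5643, 0.0833, 0.37]
tool_rot: [0.717, 0.697, -0.002, -0.005]
ft_force: [-0.5, -0.5, -0.2]
grip_width: -0.0002
```

Call:
jog_arm:
  deltas:
    - [[20, 15, 0, -0.6, 0, 0, 0], [0, 0, 0, 0, 0, 0, 0], [0, 0, 0, 0, 0, 0, 0]]

```text
clock: 13.2
eef_pos: [0.5796, 0.1071, 0.3647]
tool_rot: [0.714, 0.7, -0.0, -0.002]
ft_force: [-0.1, -0.1, 1.3]
grip_width: 0.0005
```

```bash
python3 - <<'E'
from fit import *
o=get_obs();print(np.round(o["eef_pos"],4),R.from_quat(o["tool_rot"]).as_matrix().round(3).tolist())
a=camera("scene");s=camera("side");w=camera("wrist")
f=lambda im,x,y,w,h,k: cv2.resize(im[y:y+h,x:x+w],None,fx=k,fy=k,interpolation=cv2.INTER_CUBIC)
save(np.vstack([np.hstack([f(a,250,50,180,150,2.2),f(s,240,50,180,150,2.2)]),f(w,80,150,490,160,792/490)]),"c1.png")
E
```

```text
[0.5796 0.1071 0.3647] [[0.02, 1.0, -0.003], [1.0, -0.02, 0.003], [0.003, -0.003, -1.0]]
```

View pics/c1.png

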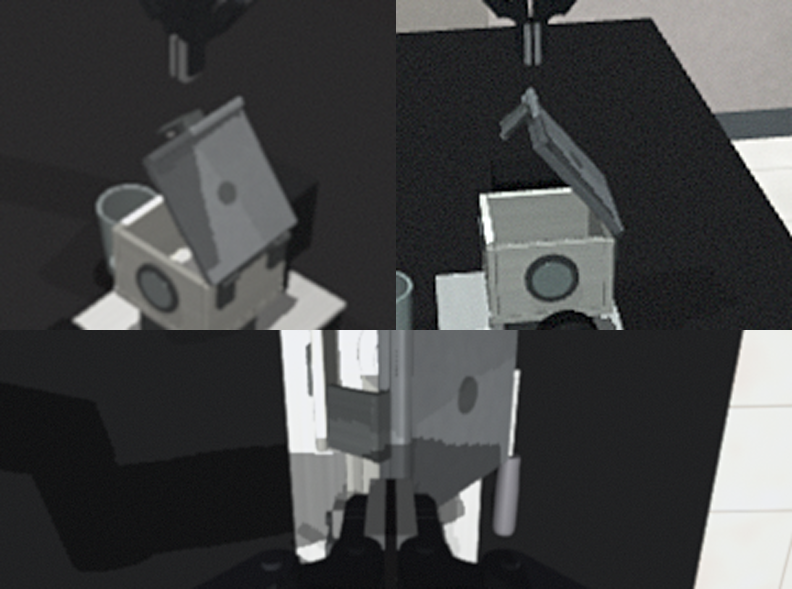

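The wrist crop shows the fingertips at about column 392, right above the lip, and the hinge side at about column 515. This agrees with the fit. I'll move 20 mm toward the hinge and then go down.

Call:
jog_arm:
  deltas:
    - [[8, 20, 5, 0, 0, 0, 0], [0, 2, 25, 0, 0, 0, 0], [0, 0, 18, 0, 0, 0, 0], [0, 0, 8, 0, 0, 0, 0], [0, 0, 4, 0, 0, 0, 0]]

```text
clock: 13.85
eef_pos: [0.6013, 0.108, 0.3089]
tool_rot: [0.717, 0.697, 0.003, 0.001]
ft_force: [-0.2, 0.5, -0.5]
grip_width: 0.0002
```

Call:
jog_arm:
  deltas:
    - [[0, 0, 5, 0, 0, 0, 0], [0, 0, 5, 0, 0, 0, 0], [0, 0, 5, 0, 0, 0, 0]]

```text
clock: 14.15
eef_pos: [0.6018, 0.1069, 0.2959]
tool_rot: [0.718, 0.696, 0.005, 0.002]
ft_force: [-0.9, -0.5, 0.2]
grip_width: -0.0001
```

Call:
jog_arm:
  deltas:
    - [[0, -2, 8, 0, 0, 0, 0], [0, -3, 8, 0, 0, 0, 0], [0, -4, 7, 0, 0, 0, 0], [0, -5, 7, 0, 0, 0, 0]]

```text
clock: 14.55
eef_pos: [0.5893, 0.1078, 0.2657]
tool_rot: [0.718, 0.696, 0.008, 0.004]
ft_force: [-0.7, -0.5, 2.4]
grip_width: 0.0001
```

Call:
jog_arm:
  deltas:
    - [[0, -6, 7, 0, 0, 0, 0], [0, -6, 7, 0, 0, 0, 0], [0, -5, 7, 0, 0, 0, 0]]

```text
clock: 14.85
eef_pos: [0.5724, 0.1087, 0.2434]
tool_rot: [0.718, 0.696, 0.009, 0.005]
ft_force: [1.1, -0.1, 0.8]
grip_width: -0.0001
```

Call:
jog_arm:
  deltas:
    - [[0, -7, 5, 0, 0, 0, 0], [0, -7, 5, 0, 0, 0, 0], [0, -5, 5, 0, 0, 0, 0]]

```text
clock: 15.15
eef_pos: [0.5527, 0.1097, 0.2266]
tool_rot: [0.717, 0.697, 0.009, 0.005]
ft_force: [1.0, -0.9, 0.3]
grip_width: 0.0002
```

Call:
jog_arm:
  deltas:
    - [[0, 0, 4, 0, 0, 0, 0], [0, 0, 4, 0, 0, 0, 0]]

```text
clock: 15.35
eef_pos: [0.5516, 0.1098, 0.2222]
tool_rot: [0.717, 0.697, 0.01, 0.006]
ft_force: [-5.0, -1.1, 11.3]
grip_width: -0.0001
```

Call:
jog_arm:
  deltas:
    - [[0, 0, 3, 0, 0, 0, 0], [0, 0, 3, 0, 0, 0, 0]]

```text
clock: 15.55
eef_pos: [0.5512, 0.1098, 0.2187]
tool_rot: [0.717, 0.697, 0.011, 0.007]
ft_force: [-1.5, -0.3, 1.1]
grip_width: -0.0002
```

Call:
jog_arm:
  deltas:
    - [[0, 0, 3, 0, 0, 0, 0], [0, 0, 3, 0, 0, 0, 0]]

```text
clock: 15.75
eef_pos: [0.5514, 0.1099, 0.2168]
tool_rot: [0.717, 0.697, 0.013, 0.008]
ft_force: [-9.9, -2.6, 23.1]
grip_width: 0.0002
```

Call:
jog_arm:
  deltas:
    - [[0, 0, 3, 0, 0, 0, 0], [0, 0, 2, 0, 0, 0, 0]]

```text
clock: 15.95
eef_pos: [0.5514, 0.1098, 0.2171]
tool_rot: [0.717, 0.697, 0.015, 0.009]
ft_force: [-3.2, -1.6, 7.8]
grip_width: -0.0
```

Call:
jog_arm:
  deltas:
    - [[0, 0, -20, 0, 0, 0, 0], [0, 0, -45, 0, 0, 0, 0], [0, -25, -30, 0, 0, 0, 0], [0, -45, 0, 0, 0, 0, 0], [0, -45, 0, 0, 0, 0, 0]]

```text
clock: 16.45
eef_pos: [0.4347, 0.1127, 0.3079]
tool_rot: [0.718, 0.696, 0.014, 0.009]
ft_force: [-0.3, 0.3, 1.1]
grip_width: -0.0001
```

Call:
jog_arm:
  deltas:
    - [[0, -45, 0, 0, 0, 0, 0], [0, -45, 0, 0, 0, 0, 0], [0, 0, 0, 0, 0, 0, 0], [0, 0, 0, 0, 0, 0, 0]]

```text
clock: 16.85
eef_pos: [0.3371, 0.1152, 0.3039]
tool_rot: [0.717, 0.697, 0.015, 0.009]
ft_force: [0.8, -0.4, 0.1]
grip_width: 0.0003
```

```bash
python3 - <<'E'
from fit import *
o=get_obs();print(np.round(o["eef_pos"],3),o["clock"],np.round(o["ft_force"],1))
a=camera("scene");s=camera("side")
f=lambda im,x,y,w,h,k: cv2.resize(im[y:y+h,x:x+w],None,fx=k,fy=k,interpolation=cv2.INTER_CUBIC)
save(np.hstack([f(a,120,90,300,290,1.6),f(s,200,90,200,290,1.6)]),"end.png")
for c in("scene","side"):
  for t in("stop_face","beaker","dish","driver"):
    for r in masks_of(t,c)[:1]:
        ys,xs=np.where(r["pixels"]);print(c,t,round(r["conf"],2),np.round(r["at"]),xs.min(),xs.max(),ys.min(),ys.max())
E
```

```text
[0.337 0.115 0.304] 16.85 [ 0.8 -0.4  0.1]
scene stop_face 0.71 [286. 239.] 279 299 227 250
scene beaker 0.53 [297. 143.] 294 308 134 173
scene dish 0.83 [148. 270.] 128 172 254 293
scene driver 0.75 [325. 297.] 303 368 255 315
side stop_face 0.61 [301. 235.] 285 307 229 238
side beaker 0.86 [235. 197.] 217 247 174 218
side dish 0.92 [229. 368.] 201 255 341 393
side driver 0.57 [378. 266.] 363 385 228 284
```

View pics/end.png

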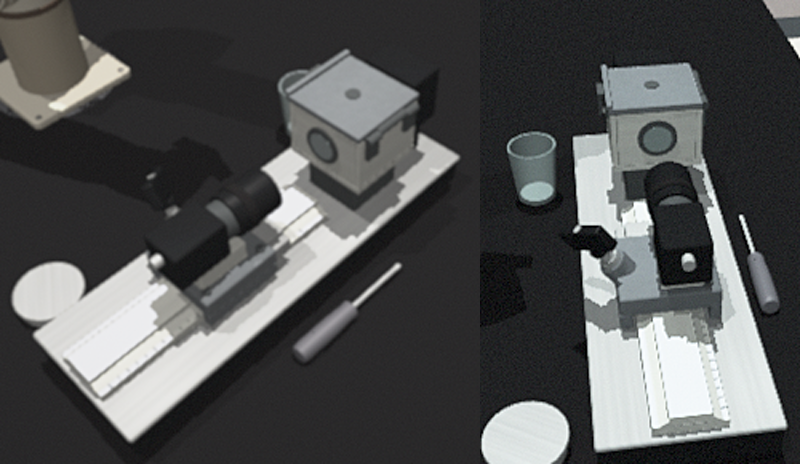

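The cover lies flat and shut, the carrier sits at the stop, and the beaker, dish and screwdriver masks match the first pictures.

```bash
python3 -c "
from workcell import job_done
print(job_done())"
```

```text
the job is handed in; nothing more can be done
None
```

The carrier is locked against the stop, the clamp knob is tight, and the sample cell's cover is latched shut. I handed the job in at about 17 s on the clock, well under the 64 s limit.

- **Carrier:** I gripped the knob and slid the carrier about 124 mm. It then stopped dead, and the wrist force rose from about 2.5 N to about 6 N, far below the 45 N that would shift the stop.
- **Knob:** I turned it clockwise until it hit the end of its travel and the fingers slipped on the bar. A wrist picture afterwards put it at about -0.015 rad, where 0 is fully tight, and showed the saddle flush with the stop.
- **Cover:** I pressed it down with closed fingers. The force rose to about 11 N, then dropped as the catch snapped. Pressing further met a hard stop at 217 mm, the height given for shut. It stayed flat after I backed off.
- **Everything else:** In the last pictures the stop, beaker, dish and screwdriver are where they started, to within a few pixels.

Two things did not line up cleanly:

- **Tool drift:** The tool moved about 3 mm towards the stop while I tightened the knob. I put this down to the grip being slightly off the knob's axis, because the forces stayed low and the stop did not move.
- **Stop view:** In the last pictures the lens hides part of the stop. The evidence that the carrier touches it is the contact force and the earlier wrist picture.

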